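# Put the red biscuit stamps away by their sample biscuits

### The job

Put the four red biscuit stamps away: each one goes into the white tray whose sample biscuit has the same shape as the stamp, standing flat on the tray's floor between its walls with the knob up. Leave the two blue stamps where they stand.

Things in the scene. Friction and masses are not known exactly. Their poses are not given: they have to be found in the camera images.
- red_heart: Red plastic biscuit stamp, standing on the table knob up. Head: a heart, 50 mm long by 55 mm wide, own +x from its point to its lobes, solid, 18 mm high. On its middle an upright round wooden knob, 20 mm in diameter, from 18 to 54 mm above the underside. About 60 g. Origin: on the knob's axis, at the underside; z up along the knob.
- red_star: Red plastic biscuit stamp, standing on the table knob up. Head: a six-pointed star, 64 mm tip to tip, solid, 18 mm high. On its middle an upright round wooden knob, 20 mm in diameter, from 18 to 54 mm above the underside. About 60 g. Origin: on the knob's axis, at the underside; z up along the knob.
- red_round: Red plastic biscuit stamp, standing on the table knob up. Head: a round disc, 54 mm across, solid, 18 mm high. On its middle an upright round wooden knob, 20 mm in diameter, from 18 to 54 mm above the underside. About 60 g. Origin: on the knob's axis, at the underside; z up along the knob.
- red_square: Red plastic biscuit stamp, standing on the table knob up. Head: a square, 48 x 48 mm, sides along own x and y, solid, 18 mm high. On its middle an upright round wooden knob, 20 mm in diameter, from 18 to 54 mm above the underside. About 60 g. Origin: on the knob's axis, at the underside; z up along the knob.
- blue_heart: Blue plastic biscuit stamp, standing on the table knob up. Head: a heart, 50 mm long by 55 mm wide, own +x from its point to its lobes, solid, 18 mm high. On its middle an upright round wooden knob, 20 mm in diameter, from 18 to 54 mm above the underside. About 60 g. Origin: on the knob's axis, at the underside; z up along the knob. To be left alone.
- blue_star: Blue plastic biscuit stamp, standing on the table knob up. Head: a six-pointed star, 64 mm tip to tip, solid, 18 mm high. On its middle an upright round wooden knob, 20 mm in diameter, from 18 to 54 mm above the underside. About 60 g. Origin: on the knob's axis, at the underside; z up along the knob. To be left alone.
- tray_heart: White open tray, fixed, marked by a brown heart sample biscuit: outside 90 x 90 mm, walls 12 mm high, 3 mm thick, inner floor 3 mm above the table. The biscuit (6 mm thick, 15 % smaller than the stamp) lies on a white ledge (60 x 90 mm, 4 mm high) at the tray's own +x side, the side away from the robot, 75 mm from the origin. Origin: centre of the tray's underside, z up.
- tray_star: White open tray, fixed, marked by a brown star sample biscuit: outside 90 x 90 mm, walls 12 mm high, 3 mm thick, inner floor 3 mm above the table. The biscuit (6 mm thick, 15 % smaller than the stamp) lies on a white ledge (60 x 90 mm, 4 mm high) at the tray's own +x side, the side away from the robot, 75 mm from the origin. Origin: centre of the tray's underside, z up.
- tray_round: White open tray, fixed, marked by a brown round sample biscuit: outside 90 x 90 mm, walls 12 mm high, 3 mm thick, inner floor 3 mm above the table. The biscuit (6 mm thick, 15 % smaller than the stamp) lies on a white ledge (60 x 90 mm, 4 mm high) at the tray's own +x side, the side away from the robot, 75 mm from the origin. Origin: centre of the tray's underside, z up.
- tray_square: White open tray, fixed, marked by a brown square sample biscuit: outside 90 x 90 mm, walls 12 mm high, 3 mm thick, inner floor 3 mm above the table. The biscuit (6 mm thick, 15 % smaller than the stamp) lies on a white ledge (60 x 90 mm, 4 mm high) at the tray's own +x side, the side away from the robot, 75 mm from the origin. Origin: centre of the tray's underside, z up.

How it is judged:
By the outcome, as a careful person would: the job done as asked, in the order asked, and still so for the second after the job is handed in, with the robot touching nothing.
It also fails if it takes over 96 s, if anything falls off the work surface, if the arm or the gripper's body presses on something with over 40 N, if the wrist force passes 120 N, or if a joint passes its speed limit or range.

### The arm

A 7-joint arm with a two-finger parallel gripper is mounted at the origin on the work surface. World frame = base frame: x ahead of the robot, y to its left, z up, the work surface at z = 0. Lengths are in m, angles in degrees, forces in N, time in s.
With the tool pointing down it reaches from about 0.425 to 0.875 m from the base axis. Payload 9.9 kg.
Tool frame: the origin (TCP) lies between the finger pads; the fingertips stand 22 mm ahead of it and the grasp point (between the pads) lies 3 mm ahead of it (manip.finger_overhang is the z of the fingertips in the tool frame, in m); z points along the fingers, y is the line along which they close (so a half turn about z gives the same grasp; the last joint's range is limited). The gripper opens to 85 mm and grips with 20 to 120 N. Pads are 22 mm wide; open, the fingers measure 114 mm over their backs; the gripper's body (76 mm by 85 mm) begins 54 mm behind the grasp point. The pads swing forward as they close: fully open they stand 13 mm farther back than shut.
Start: joints at [-79.114, 32.985, 1.427, 82.34, -0.859, 64.687, -3.237], TCP at [0.183, 0.65, 0.224] pointing down, gripper open.
Joint ranges: [-157.87, 157.87], [-19.46, 123.44], [-87.15, 90], [11.01, 140.99], [-62.26, 242.26], [9.8, 113.94], [-161.44, 161.44]. Speed limits (degrees/s): [127.2, 127.2, 172.46, 172.46, 180, 180, 180].

### API

Orientations are given as [roll, pitch, yaw] about the fixed x, y, z axes, in that order (R = Rz(yaw) Ry(pitch) Rx(roll)).
In Python, from cell import manip gives the robot as it stands.
- The arm moves only by the tool drive_tool, never from a script. Its argument "moves" is a list of rows, each a list of 3 entries, a list of its own where there are three numbers: the opening, from 0 (shut) to 1 (fully open), then the shift along the world's x, y, z in cm, then the turn, a rotation vector about the world's x, y, z in degrees. In form: [[grip, [x, y, z], [rx, ry, rz]], ...]. A call has 1 to 20 rows; each row shifts and turns the commanded pose from where the row before left it; what a row does not reach is not made up. A row lasts 1/8 s, in which the tool goes at most 62.5 mm and 10.7 degrees, less where a joint would pass 70% of its speed; a pose out of reach is approached as far as the arm can. A call with a gripper value outside its range is refused whole. The fingers move at their own pace and stop on an object; "force" is the grip in N (left out, the last holds). Time passes only in rows, so rows that do not move let the fingers close. It gives the time, the measured TCP pose, the force, the opening and the grip force at its end, in the units of the state.
- manip.sense(): the state, without advancing time (a new reading comes with each control period).
- manip.grab_frame(name): name is "side" or "top"; returns (picture, depth): 480x640x3 uint8, red, green, blue; 480x640 float32, m along the optical axis (not along the pixel's ray), 0 where there is no reading.
- manip.calibration(name): a dict with "intrinsics" (3x3 intrinsics, pixels), "distortion" ([k1, k2, p1, p2, k3] as OpenCV has them; the pictures are not rectified), "eye" and "attitude" of the camera in the world. Camera axes: x right, y down, z forward; pixel columns grow to the right and rows downward; lengths in m; the calibration is good to about 2 mm. A picture is of the moment at which its call begins. calibration takes no time and is no camera call.
- manip.hand_in(): hands the job in; it is judged then, once.
The state is a dict: "t": time; "qpos": joint angles; "qvel": joint speeds; "joint_efforts": joint torques, N m; "tool_pos": TCP position; "ee_rot": TCP orientation; "wrist_force": force on the tool from outside, world axes, zero at the start; "wrist_torque": the same for the moment, N m; "width": finger opening in m; "grip_force": force on a finger pad.
Only numpy, scipy, OpenCV 4.12 (cv2) and the standard library are available. Lean on these libraries where they do the work, as an engineer would, in place of code of your own. Each camera call takes 0.05 s, during which the arm holds its last target. There are 200 camera calls.

## Working session

There is one attempt and no reset: what is moved stays moved. The work goes in short steps, Python scripts to look and compute and a tool call to move; the robot and the scene stay as the last step left them, time stands still between calls to the robot, and variables do not carry over. Pictures are saved under pics/ and viewed, at most 14 in all, crops included, and the job is handed in when it is done.

Besides the shell and the picture viewer there is one more tool, called after "Request:" as a command line: name --argument value ..., lists and objects as JSON in quotes. drive_tool: Moves the arm, as the interface text tells. Its arguments: {"type":"object","properties":{"moves":{"type":"array"},"force":{"type":"number"}},"required":["moves"]}

```bash
mkdir -p pics
python3 - <<'E'
from cell import manip
import cv2
for n in("top","side"):
    p,d=manip.grab_frame(n); cv2.imwrite(f"pics/{n}0.png",p[:,:,::-1]); import numpy as np; np.save(n+"_d.npy",d); np.save(n+"_p.npy",p)
    print(n,manip.calibration(n))
s=manip.sense();print(s)
E
```

```text
top {'intrinsics': array([[599.88510569,   0.        , 326.25253827],
       [  0.        , 599.88510569, 243.77098695],
       [  0.        ,   0.        ,   1.        ]]), 'distortion': array([-0.15139095,  0.        ,  0.        ,  0.        ,  0.        ]), 'eye': array([ 0.42330662, -0.00130549,  1.21379608]), 'attitude': array([-175.64730887,    0.50711938,  -90.75212228])}
side {'intrinsics': array([[441.30854112,   0.        , 317.68321637],
       [  0.        , 441.30854112, 243.09543516],
       [  0.        ,   0.        ,   1.        ]]), 'distortion': array([-0.06673691,  0.        ,  0.        ,  0.        ,  0.        ]), 'eye': array([0.28418535, 0.49688456, 0.54127195]), 'attitude': array([-1.33353204e+02, -1.50357641e-01, -1.52760445e+02])}
{'t': 0.1, 'qpos': array([-79.11313716,  33.02670858,   1.42518187,  82.38162284,
        -0.85869358,  64.68723923,  -3.23683407]), 'qvel': array([-0.03989433, -0.09805084,  0.06339241, -0.07179877,  0.02545986,
       -0.0264686 ,  0.02856543]), 'joint_efforts': array([ 5.92444703e-03, -7.67305255e+01,  2.25773178e+00, -2.86606425e+01,
        1.58588908e-02,  8.48628057e-03,  4.75765194e-05]), 'tool_pos': array([0.1824213 , 0.64944491, 0.22294281]), 'ee_rot': array([-1.79915222e+02,  5.80914711e-03,  1.64313022e+02]), 'wrist_force': array([ 0.23814027, -0.28720758, -0.69466327]), 'wrist_torque': array([-0.01908668,  0.05542092,  0.01443963]), 'grip_force': 0.0, 'width': 0.08512650145037765}
```

View pics/top0.png

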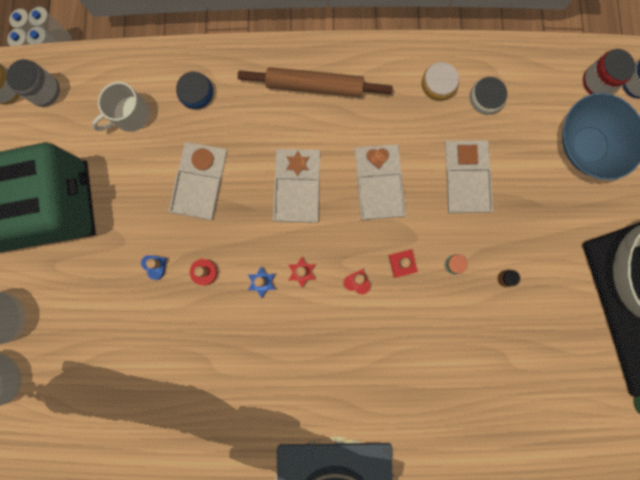

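View pics/side0.png

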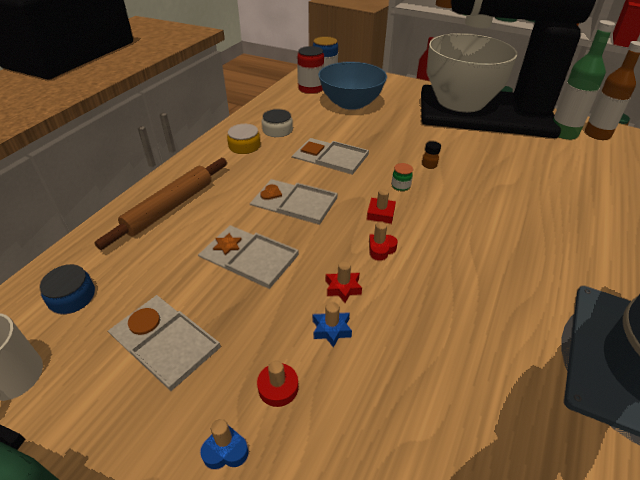

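```bash
cat > h.py <<'E'
import numpy as np,cv2
from cell import manip
from scipy.spatial.transform import Rotation as R
def world(n,d):
    c=manip.calibration(n);K=c["intrinsics"];h,w=d.shape
    uv=np.stack(np.meshgrid(np.arange(w),np.arange(h)),-1).reshape(-1,1,2).astype(float)
    q=cv2.undistortPoints(uv,K,c["distortion"]).reshape(h,w,2)
    P=np.dstack([q*d[...,None],d])
    return P@R.from_euler("xyz",c["attitude"],degrees=True).as_matrix().T+c["eye"]
def blobs(m,a=15):
    k,l,s,c=cv2.connectedComponentsWithStats(m.astype(np.uint8))
    return [(c[i],s[i,4],l==i) for i in range(1,k) if s[i,4]>=a]
E
python3 - <<'E'
from h import *
np.set_printoptions(precision=4,suppress=True)
for n in("top","side"):
    p=np.load(n+"_p.npy");d=np.load(n+"_d.npy");W=world(n,d)
    H=cv2.cvtColor(p,cv2.COLOR_RGB2HSV)
    print(n,"table z",W[350,300,2] if n=="top" else W[400,400,2])
    reg=(W[...,0]>.3)&(W[...,0]<.55)&(abs(W[...,1])<.45)
    print("knobs z>.04")
    for c,a,m in blobs(reg&(W[...,2]>.042)&(W[...,2]<.2)):
        t=m&(W[...,2]>W[m][:,2].max()-.006)
        print(c,a,np.median(W[t],0),W[m][:,2].max(), (W[t].min(0)+W[t].max(0))/2)
    print("heads")
    for nm,hs in(("red",(H[...,0]<6)|(H[...,0]>174)),("blue",(H[...,0]>100)&(H[...,0]<130))):
        for c,a,m in blobs(reg&hs&(H[...,1]>150)&(W[...,2]>.005)&(W[...,2]<.03),40):
            t=m&(abs(W[...,2]-.018)<.005)
            print(nm,c,a,(W[t].min(0)+W[t].max(0))/2,W[t].max(0)-W[t].min(0))
    if n=="top":
        print("trays")
        for c,a,m in blobs((H[...,1]<60)&(H[...,2]>120)&(W[...,0]>.45)&(W[...,0]<.75)&(abs(W[...,1])<.4)&(W[...,2]<.03),500):
            r=cv2.minAreaRect((W[m][:,:2]*1000).astype(np.float32))
            print(c,a,r,cv2.boxPoints(r).round().tolist(),np.median(W[m][:,2]))
img=np.load("top_p.npy")[130:300,130:530,::-1]
cv2.imwrite("pics/crop.png",cv2.resize(img,None,fx=2,fy=2,interpolation=cv2.INTER_CUBIC))
E
```

```text
top table z 0.002306384903845382
knobs z>.04
[457.9558 263.4184] 294 [ 0.469  -0.2499  0.0492] 0.0541404688074647 [ 0.4699 -0.2491  0.0511]
[404.878 262.061] 82 [ 0.474  -0.1443  0.0559] 0.06029504901312599 [ 0.4741 -0.144   0.0573]
[151.2021 263.1383] 94 [0.4783 0.3532 0.0565] 0.06025931016538233 [0.4795 0.3535 0.0573]
[199.3191 271.1277] 94 [0.4618 0.2558 0.0563] 0.060691963744506694 [0.4618 0.256  0.0578]
[300.5062 270.9383] 81 [0.4594 0.0573 0.0563] 0.06018883810630138 [0.4586 0.0573 0.0573]
[511.056 277.928] 250 [ 0.4397 -0.3544  0.0552] 0.05944512001804769 [ 0.4396 -0.3537  0.0565]
[359.253  278.4096] 83 [ 0.4444 -0.0562  0.0561] 0.060052167653873445 [ 0.4445 -0.0554  0.0571]
[258.8621 281.3908] 87 [0.4412 0.1388 0.0557] 0.059638558965371846 [0.4403 0.1397 0.0567]
heads
red [402.3009 263.1921] 432 [ 0.4739 -0.1446  0.0186] [0.0517 0.0521 0.0088]
red [203.6328 271.746 ] 433 [0.462  0.2577 0.018 ] [0.0503 0.052  0.0099]
red [301.8345 272.0414] 290 [0.4597 0.0582 0.0183] [0.0538 0.0464 0.0092]
red [356.5353 283.4263] 312 [ 0.4382 -0.0511  0.0181] [0.0459 0.0499 0.0098]
trays
[468.
[... 1397 characters left out ...]
9 0.1443 0.0533] 0.05625175537945892 [0.4423 0.1433 0.0533]
[275.4622 369.0667] 225 [0.4633 0.2616 0.0532] 0.056124983656592686 [0.4642 0.2612 0.0531]
[219.7404 428.614 ] 285 [0.4797 0.357  0.0532] 0.05611173694570254 [0.48   0.3569 0.0532]
heads
red [380.7593 210.6916] 428 [ 0.475  -0.1421  0.0169] [0.0561 0.0575 0.0077]
red [382.3442 246.7407] 459 [ 0.4396 -0.0476  0.0171] [0.049  0.0564 0.0083]
red [343.1434 285.4387] 579 [0.4611 0.0622 0.0172] [0.0616 0.0549 0.0083]
red [277.5473 386.6627] 1014 [0.4641 0.2604 0.0168] [0.0532 0.0541 0.0074]
blue [331.4607 327.47  ] 649 [0.4418 0.1439 0.017 ] [0.0608 0.0529 0.008 ]
blue [224.2984 451.4095] 1116 [0.4741 0.3643 0.0172] [0.0506 0.0477 0.0083]
```

View pics/crop.png

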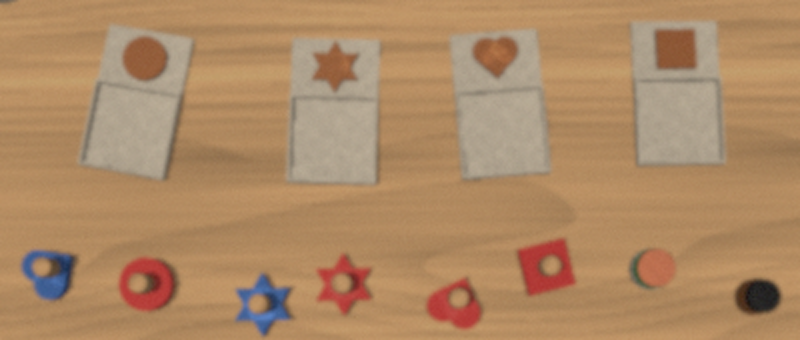

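Request:
drive_tool --moves '[[0.6, [2, -2.8, -0.5], [0, 0, -5.3]], [0.6, [2, -2.8, -0.5], [0, 0, -5.3]], [0.6, [2, -2.8, -0.5], [0, 0, -5.3]], [0.6, [2, -2.8, -0.5], [0, 0, -5.3]], [0.6, [2, -2.8, -0.5], [0, 0, -5.3]], [0.6, [2, -2.8, -0.5], [0, 0, -5.3]], [0.6, [2, -2.8, -0.5], [0, 0, -5.3]], [0.6, [2, -2.8, -0.5], [0, 0, -5.3]], [0.6, [2, -2.8, -0.5], [0, 0, -5.3]], [0.6, [2, -2.8, -0.5], [0, 0, -5.3]], [0.6, [2, -2.8, -0.5], [0, 0, -5.3]], [0.6, [2, -2.8, -0.5], [0, 0, -5.3]], [0.6, [2, -2.8, -0.5], [0, 0, -5.3]], [0.6, [2, -2.8, -0.5], [0, 0, -5.3]], [0.6, [0, 0, 0], [0, 0, 0]], [0.6, [0, 0, 0], [0, 0, 0]]]' --force 40

```text
t: 2.1
tool_pos: [0.4621, 0.2583, 0.1535]
ee_rot: [-180.0, -0.0, 90.2]
wrist_force: [-1.2, -0.0, 0.4]
width: 0.0512
grip_force: 0.0
```

Request:
drive_tool --moves '[[0.6, [0, 0.1, -2], [0, 0, 0]], [0.6, [0, 0, -2], [0, 0, 0]], [0.6, [0, 0, -2], [0, 0, 0]], [0.6, [0, 0, -1], [0, 0, 0]], [0.6, [0, 0, 0], [0, 0, 0]], [0.6, [0, 0, 0], [0, 0, 0]]]'

```text
t: 2.85
tool_pos: [0.4627, 0.2593, 0.0843]
ee_rot: [180.0, -0.0, 90.1]
wrist_force: [-0.2, 0.8, -0.1]
width: 0.0513
grip_force: 0.0
```

Run:
```python
from h import *
p,d=manip.grab_frame("side");cv2.imwrite("pics/s1.png",cv2.resize(p[260:440,180:400,::-1],None,fx=3,fy=3))
```

```text
(no output)
```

View pics/s1.png

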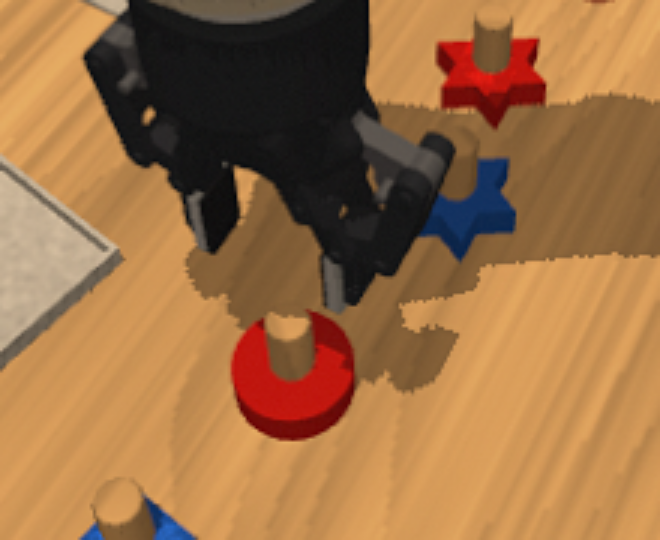

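```bash
cat >> h.py <<'E'
def proj(n,P):
    c=manip.calibration(n);M=R.from_euler("xyz",c["attitude"],degrees=True).as_matrix().T
    return cv2.projectPoints(np.array(P,float).reshape(-1,1,3),cv2.Rodrigues(M)[0],-M@c["eye"],c["intrinsics"],c["distortion"])[0].reshape(-1,2)
E
python3 - <<'E'
from h import *
P=[(.4627,.2593,.068),(.4627+.026,.2593+.011,.068),(.4627-.026,.2593+.011,.068),(.4627,.2593,.054),(.4627,.2593,.018)]
print((proj("side",P)-[180,260])*3)
E
```

```text
[[287.64858768 299.26398525]
 [219.39478263 294.36235775]
 [329.56658734 347.01818599]
 [289.82214465 317.42784345]
 [295.08031494 361.21368038]]
```

Run:
```python
from h import *
np.set_printoptions(precision=4,suppress=True)
print(manip.finger_overhang,manip.sense()["tool_pos"],manip.sense()["ee_rot"])
p,d=manip.grab_frame("side");W=world("side",d)
for x,y in((207,245),(207,235),(230,225),(335,300),(337,290),(350,290),(200,200)):
    print(x,y,W[int(260+y/3),int(180+x/3)],p[int(260+y/3),int(180+x/3)])
```

```text
0.022 [0.4628 0.2592 0.0844] [179.9506  -0.0419  90.1277]
207 245 [0.4896 0.2709 0.1051] [15 14 14]
207 235 [0.4895 0.2701 0.1102] [16 15 14]
230 225 [0.4906 0.2557 0.0972] [13 14 14]
335 300 [0.4327 0.2713 0.107 ] [100  93  84]
337 290 [0.432  0.2698 0.1136] [91 84 76]
350 290 [0.4289 0.2664 0.1111] [33 32 31]
200 200 [0.4909 0.2698 0.1323] [68 64 57]
```

Request:
drive_tool --moves '[[0.6, [0, 0, -1.5], [0, 0, 0]], [0.6, [0, 0, -1.5], [0, 0, 0]], [0.6, [0, 0, -0.7], [0, 0, 0]], [0.6, [0, 0, 0], [0, 0, 0]], [0.6, [0, 0, 0], [0, 0, 0]]]'

```text
t: 3.58
tool_pos: [0.4627, 0.2588, 0.0468]
ee_rot: [180.0, -0.0, 90.1]
wrist_force: [-0.1, -0.4, -0.1]
width: 0.0513
grip_force: 0.0
```

Run:
```python
from h import *
p,d=manip.grab_frame("side");cv2.imwrite("pics/s2.png",cv2.resize(p[260:440,180:400,::-1],None,fx=3,fy=3))
np.set_printoptions(precision=4,suppress=True)
W=world("side",d);print(manip.sense()["tool_pos"])
m=(p.max(2)<115)&(np.ptp(p.astype(int),2)<18)&(W[...,2]>.01)&(W[...,2]<.14)&(abs(W[...,1]-.259)<.03)&(abs(W[...,0]-.463)<.06)
for lo,hi in((.40,.463),(.463,.52)):
    q=W[m&(W[...,0]>lo)&(W[...,0]<hi)];q=q[q[:,2].argsort()];print(len(q),q[:6])
```

```text
[0.4628 0.2589 0.0469]
941 [[0.4318 0.267  0.0614]
 [0.4321 0.2689 0.0619]
 [0.4328 0.27   0.063 ]
 [0.4354 0.2702 0.0634]
 [0.4314 0.2674 0.0646]
 [0.4317 0.2693 0.0651]]
821 [[0.4895 0.2525 0.0589]
 [0.4902 0.2514 0.0592]
 [0.4893 0.2549 0.06  ]
 [0.4885 0.2584 0.0609]
 [0.4899 0.2492 0.0609]
 [0.4893 0.2687 0.0609]]
```

View pics/s2.png

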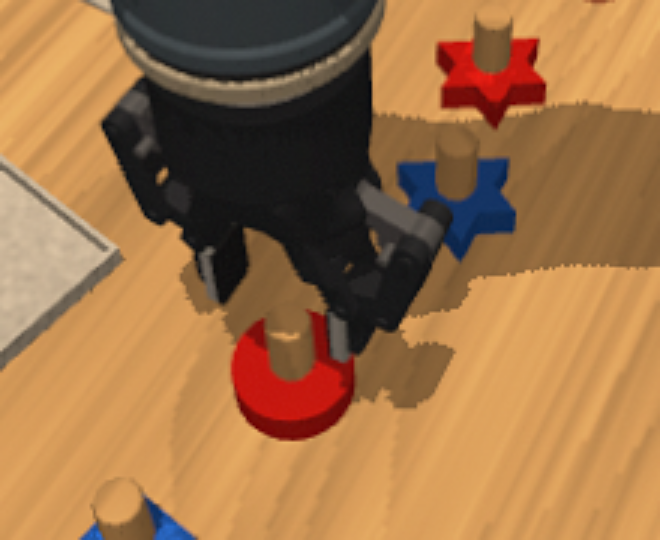

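Request:
drive_tool --moves '[[0.6, [0, 0, -1], [0, 0, 0]], [0.6, [0, 0, -1], [0, 0, 0]], [0.6, [0, 0, -0.5], [0, 0, 0]], [0.6, [0, 0, 0], [0, 0, 0]], [0.6, [0, 0, 0], [0, 0, 0]]]'

```text
t: 4.25
tool_pos: [0.4626, 0.2588, 0.0218]
ee_rot: [180.0, -0.0, 90.1]
wrist_force: [0.5, 0.3, -0.1]
width: 0.0514
grip_force: 0.0
```

```bash
cat >> h.py <<'E'
def tips(x,y):
    p,d=manip.grab_frame("side");W=world("side",d);t=manip.sense()
    print(t["tool_pos"].round(4),t["width"])
    m=(p.max(2)<115)&(np.ptp(p.astype(int),2)<18)&(W[...,2]>.01)&(W[...,2]<.14)&(abs(W[...,1]-y)<.02)&(abs(W[...,0]-x)<.06)
    for s in(-1,1):
        q=W[m&((W[...,0]-x)*s>0)];q=q[q[:,2].argsort()];print(len(q),q[2:5].mean(0).round(4))
    return p
E
python3 - <<'E'
from h import *
p=tips(.463,.259)
cv2.imwrite("pics/s3.png",cv2.resize(p[260:440,180:400,::-1],None,fx=3,fy=3))
E
```

```text
[0.4627 0.2589 0.0219] 0.05135678981426437
1444 [0.4336 0.2696 0.038 ]
979 [0.4889 0.2581 0.0357]
```

View pics/s3.png

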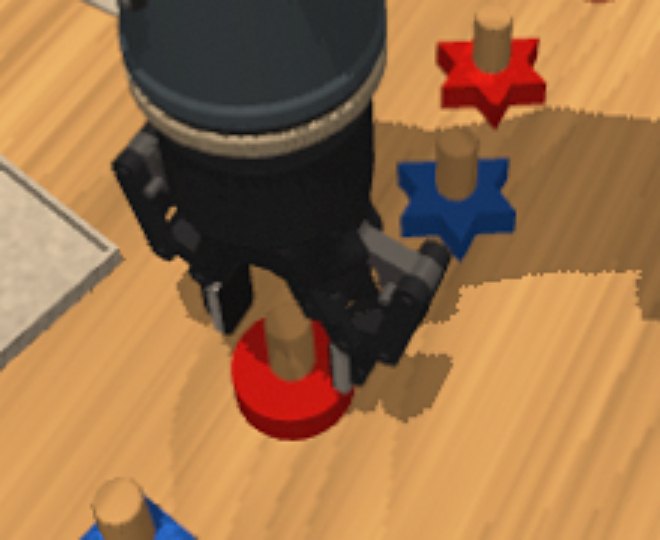

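Request:
drive_tool --moves '[[0.6, [0, 0, -0.4], [0, 0, 0]], [0.4, [0, 0, 0], [0, 0, 0]], [0.2, [0, 0, 0], [0, 0, 0]], [0.0, [0, 0, 0], [0, 0, 0]], [0.0, [0, 0, 0], [0, 0, 0]], [0.0, [0, 0, 0], [0, 0, 0]], [0.0, [0, 0, 0], [0, 0, 0]], [0.0, [0, 0, 0], [0, 0, 0]]]'

```text
t: 5.3
tool_pos: [0.4625, 0.2589, 0.0178]
ee_rot: [180.0, -0.0, 90.1]
wrist_force: [-0.7, -0.9, 4.5]
width: 0.019
grip_force: 39.1
```

Run:
```python
from h import *
tips(.463,.259); print(manip.sense()["wrist_force"])
```

```text
[0.4625 0.2589 0.0178] 0.01864169514162715
1486 [0.4486 0.2697 0.033 ]
893 [0.475  0.2695 0.0317]
[-1.53758095 -0.48357497  5.76151283]
```

Request:
drive_tool --moves '[[0.0, [0, 0, 1], [0, 0, 0]], [0.0, [0, 0, 2], [0, 0, 0]], [0.0, [0, 0, 2], [0, 0, 0]], [0.0, [0, 0, 0], [0, 0, 0]], [0.0, [0, 0, 0], [0, 0, 0]]]'

```text
t: 5.98
tool_pos: [0.4623, 0.2589, 0.0674]
ee_rot: [-180.0, 0.0, 90.1]
wrist_force: [-0.4, -0.6, 0.4]
width: 0.0187
grip_force: 39.1
```

Run:
```python
from h import *
p=tips(.463,.259)
p,d=manip.grab_frame("side");W=world("side",d);H=cv2.cvtColor(p,cv2.COLOR_RGB2HSV)
m=((H[...,0]<6)|(H[...,0]>174))&(H[...,1]>150)&(abs(W[...,1]-.26)<.05)&(abs(W[...,0]-.463)<.05)
print(W[m].min(0),W[m].max(0))
cv2.imwrite("pics/s4.png",cv2.resize(p[200:420,160:420,::-1],None,fx=2.5,fy=2.5))
```

```text
[0.4621 0.2588 0.0672] 0.019237212265213428
600 [0.4479 0.2691 0.0802]
496 [0.4732 0.2666 0.079 ]
[0.42714985 0.24394972 0.000544  ] [0.48939635 0.28795351 0.1192769 ]
```

View pics/s4.png

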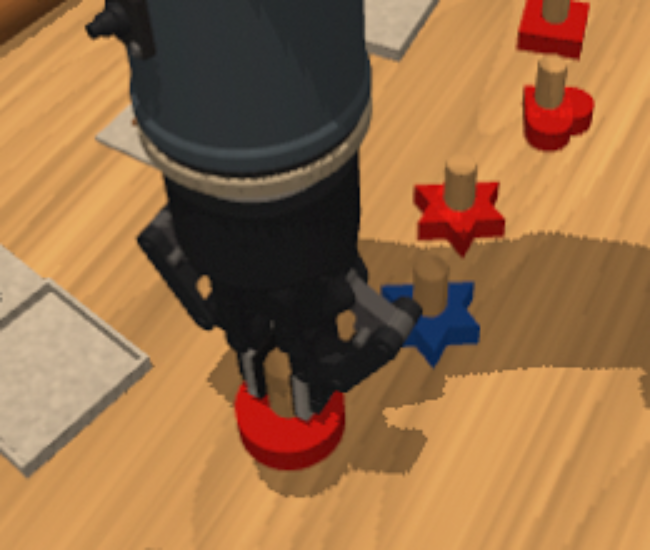

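Request:
drive_tool --moves '[[0.0, [2, 0.25, 0], [0, 0, 0]], [0.0, [2, 0.25, 0], [0, 0, 0]], [0.0, [2, 0.25, 0], [0, 0, 0]], [0.0, [2, 0.25, 0], [0, 0, 0]], [0.0, [2, 0.25, 0], [0, 0, 0]], [0.0, [2, 0.25, 0], [0, 0, 0]], [0.0, [2, 0.25, 0], [0, 0, 0]], [0.0, [1.8, 0.3, 0], [0, 0, 0]], [0.0, [0, 0, 0], [0, 0, 0]], [0.0, [0, 0, -1.5], [0, 0, 0]], [0.0, [0, 0, -1.5], [0, 0, 0]], [0.0, [0, 0, -1], [0, 0, 0]], [0.0, [0, 0, -0.4], [0, 0, 0]], [0.0, [0, 0, 0], [0, 0, 0]], [0.0, [0, 0, 0], [0, 0, 0]]]'

```text
t: 7.95
tool_pos: [0.6208, 0.2795, 0.0241]
ee_rot: [180.0, -0.0, 90.1]
wrist_force: [0.1, -0.7, -0.7]
width: 0.019
grip_force: 39.1
```

Run:
```python
from h import *
p,d=manip.grab_frame("side")
cv2.imwrite("pics/s5.png",cv2.resize(p[200:420,60:320,::-1],None,fx=2.5,fy=2.5))
```

```text
(no output)
```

View pics/s5.png

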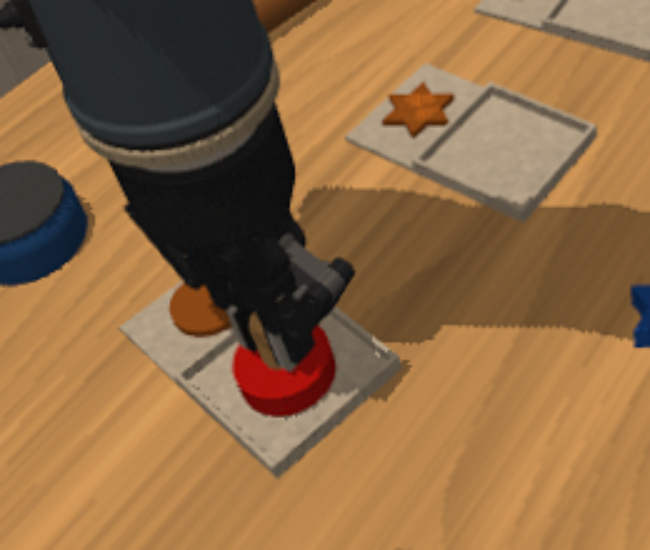

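Request:
drive_tool --moves '[[0.0, [0, 0, -0.3], [0, 0, 0]], [0.0, [0, 0, 0], [0, 0, 0]], [0.2, [0, 0, 0], [0, 0, 0]], [0.4, [0, 0, 0], [0, 0, 0]], [0.6, [0, 0, 0], [0, 0, 0]], [0.6, [0, 0, 0], [0, 0, 0]], [0.6, [0, 0, 2], [0, 0, 0]], [0.6, [0, 0, 4], [0, 0, 0]], [0.6, [0, 0, 4], [0, 0, 0]], [0.6, [-3, -4, 0], [0, 0, 0]], [0.6, [-3, -4, 0], [0, 0, 0]], [0.6, [-3, -4, 0], [0, 0, 0]], [0.6, [-3, -4, 0], [0, 0, 0]], [0.6, [-3, -4, 0], [0, 0, 0]], [0.6, [-1.1, -1.9, 0], [0, 0, 0]], [0.6, [0, 0, 0], [0, 0, 0]], [0.6, [0, 0, 0], [0, 0, 0]]]'

```text
t: 10.12
tool_pos: [0.4608, 0.0614, 0.1212]
ee_rot: [179.9, -0.0, 90.2]
wrist_force: [-0.0, 0.9, 0.2]
width: 0.0507
grip_force: 0.0
```

Run:
```python
from h import *
np.set_printoptions(precision=4,suppress=True)
p=tips(.46,.06)
for n in("side","top"):
    p,d=manip.grab_frame(n);W=world(n,d);H=cv2.cvtColor(p,cv2.COLOR_RGB2HSV)
    for c,a,m in blobs(((H[...,0]<6)|(H[...,0]>174))&(H[...,1]>150)&(W[...,2]<.03)&(W[...,0]<.7)&(W[...,0]>.3)&(abs(W[...,1])<.45),40):
        print(n,c,a,(W[m].min(0)+W[m].max(0))/2,W[m][:,2].max())
cv2.imwrite("pics/t6.png",cv2.resize(p[100:340,120:520,::-1],None,fx=2,fy=2))
```

```text
[0.4607 0.0616 0.121 ] 0.051498092670232636
15 [0.4317 0.0729 0.1364]
25 [0.4872 0.062  0.1351]
side [387.763  215.3926] 135 [ 0.4612 -0.1425  0.0106] 0.0201769434015997
side [382.3463 247.2029] 488 [ 0.4431 -0.0496  0.01  ] 0.020446503823814854
side [343.0804 285.8891] 622 [0.4606 0.0615 0.0145] 0.029410345338258592
side [174.8351 349.9773] 970 [0.6207 0.2772 0.012 ] 0.023949118604036257
top [194.0409 195.0599] 367 [0.6187 0.2769 0.0217] 0.028293963359322216
top [402.3048 263.261 ] 433 [ 0.4738 -0.1438  0.0196] 0.026104184771077232
top [356.2525 283.3574] 305 [ 0.4382 -0.051   0.0199] 0.0263913184258584
```

View pics/t6.png

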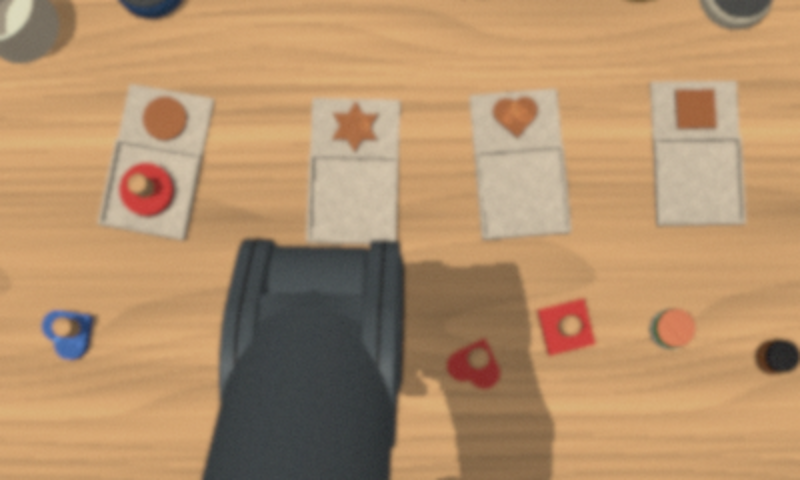

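Request:
drive_tool --moves '[[0.6, [0, 0, -3], [0, 0, 0]], [0.6, [0, 0, -3], [0, 0, 0]], [0.6, [0, 0, -2], [0, 0, 0]], [0.6, [0, 0, -1], [0, 0, 0]], [0.6, [0, 0, -1.1], [0, 0, 0]], [0.6, [0, 0, 0], [0, 0, 0]], [0.4, [0, 0, 0], [0, 0, 0]], [0.2, [0, 0, 0], [0, 0, 0]], [0.0, [0, 0, 0], [0, 0, 0]], [0.0, [0, 0, 0], [0, 0, 0]], [0.0, [0, 0, 0], [0, 0, 0]], [0.0, [0, 0, 0], [0, 0, 0]], [0.0, [0, 0, 0], [0, 0, 0]]]'

```text
t: 11.9
tool_pos: [0.4598, 0.0604, 0.0203]
ee_rot: [179.9, -0.0, 90.1]
wrist_force: [-0.1, 0.3, 5.9]
width: 0.0186
grip_force: 38.9
```

Request:
drive_tool --moves '[[0.0, [0, 0, 1], [0, 0, 0]], [0.0, [0, 0, 2], [0, 0, 0]], [0.0, [0, 0, 2], [0, 0, 0]], [0.0, [2, 0.1, 0], [0, 0, 0]], [0.0, [2, 0.1, 0], [0, 0, 0]], [0.0, [2, 0.1, 0], [0, 0, 0]], [0.0, [2, 0.1, 0], [0, 0, 0]], [0.0, [2, 0.1, 0], [0, 0, 0]], [0.0, [2, 0.2, 0], [0, 0, 0]], [0.0, [2, 0.2, 0], [0, 0, 0]], [0.0, [0.7, 0, 0], [0, 0, 0]], [0.0, [0, 0, 0], [0, 0, 0]], [0.0, [0, 0, -1.5], [0, 0, 0]], [0.0, [0, 0, -1.5], [0, 0, 0]], [0.0, [0, 0, -1], [0, 0, 0]], [0.0, [0, 0, -0.4], [0, 0, 0]], [0.0, [0, 0, 0], [0, 0, 0]], [0.0, [0, 0, 0], [0, 0, 0]]]'

```text
t: 14.15
tool_pos: [0.6068, 0.0693, 0.026]
ee_rot: [180.0, -0.0, 90.1]
wrist_force: [-0.3, -0.1, -0.0]
width: 0.0187
grip_force: 39.1
```

Run:
```python
from h import *
p,d=manip.grab_frame("side")
cv2.imwrite("pics/s7.png",cv2.resize(p[150:370,160:420,::-1],None,fx=2.5,fy=2.5))
```

```text
(no output)
```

View pics/s7.png

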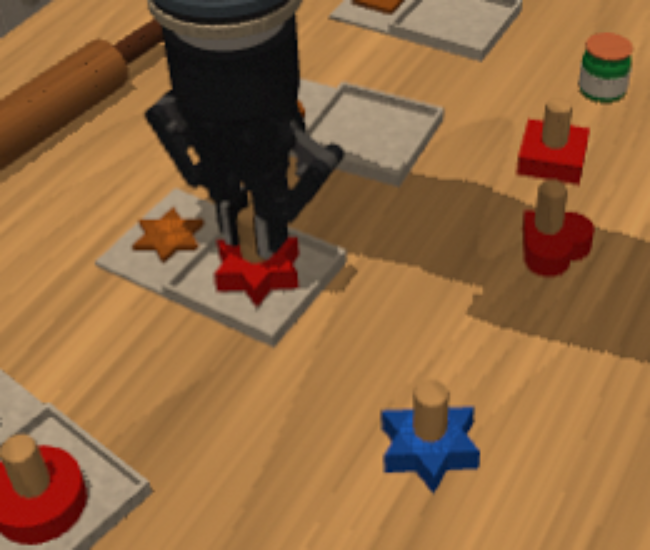

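Request:
drive_tool --moves '[[0.0, [0, 0, -0.3], [0, 0, 0]], [0.0, [0, 0, 0], [0, 0, 0]], [0.2, [0, 0, 0], [0, 0, 0]], [0.4, [0, 0, 0], [0, 0, 0]], [0.6, [0, 0, 0], [0, 0, 0]], [0.6, [0, 0, 0], [0, 0, 0]], [0.6, [0, 0, 2], [0, 0, 0]], [0.6, [0, 0, 4], [0, 0, 0]], [0.6, [0, 0, 4], [0, 0, 0]], [0.6, [-4, -3, 0], [0, 0, 0]], [0.6, [-4, -3, 0], [0, 0, 0]], [0.6, [-4, -3, 0], [0, 0, 0]], [0.6, [-4, -3, 0], [0, 0, 0]], [0.6, [-0.2, -0.2, 0], [0, 0, 0]], [0.6, [0, 0, 0], [0, 0, 0]], [0.6, [0, 0, 0], [0, 0, 0]]]'

```text
t: 16.2
tool_pos: [0.4457, -0.0519, 0.1227]
ee_rot: [180.0, -0.0, 90.2]
wrist_force: [-0.7, -0.3, -0.1]
width: 0.0513
grip_force: 0.0
```

Run:
```python
from h import *
np.set_printoptions(precision=4,suppress=True)
p=tips(.4445,-.053)
p,d=manip.grab_frame("side");W=world("side",d);H=cv2.cvtColor(p,cv2.COLOR_RGB2HSV)
for c,a,m in blobs((W[...,2]>.042)&(W[...,2]<.07)&(W[...,0]<.7)&(W[...,0]>.3)&(abs(W[...,1])<.45)):
    print(c,a,np.median(W[m],0))
```

```text
[ 0.4455 -0.0519  0.1226] 0.05099746638212158
6 [ 0.4156 -0.0401  0.1393]
10 [ 0.473  -0.0402  0.138 ]
[438.0667 147.8667] 30 [ 0.4292 -0.3473  0.0497]
[398.8289 168.25  ] 76 [ 0.4793 -0.2396  0.0453]
[382.8269 194.3077] 104 [ 0.4739 -0.1365  0.052 ]
[380.4597 227.8468] 124 [ 0.4439 -0.0464  0.0519]
[260.449  240.8095] 147 [0.6045 0.0751 0.0548]
[331.8092 309.422 ] 173 [0.4411 0.1463 0.0527]
[168.1126 332.1126] 231 [0.6175 0.2832 0.0551]
[219.7986 428.7431] 288 [0.4784 0.3578 0.053 ]
```

Request:
drive_tool --moves '[[0.6, [0, 0, -3], [0, 0, 0]], [0.6, [0, 0, -3], [0, 0, 0]], [0.6, [0, 0, -2], [0, 0, 0]], [0.6, [0, 0, -1], [0, 0, 0]], [0.6, [0, 0, -1.2], [0, 0, 0]], [0.6, [0, 0, 0], [0, 0, 0]], [0.4, [0, 0, 0], [0, 0, 0]], [0.2, [0, 0, 0], [0, 0, 0]], [0.0, [0, 0, 0], [0, 0, 0]], [0.0, [0, 0, 0], [0, 0, 0]], [0.0, [0, 0, 0], [0, 0, 0]], [0.0, [0, 0, 0], [0, 0, 0]], [0.0, [0, 0, 0], [0, 0, 0]]]'

```text
t: 17.92
tool_pos: [0.4449, -0.0527, 0.0213]
ee_rot: [179.9, -0.0, 90.1]
wrist_force: [-0.3, 0.6, 6.6]
width: 0.0191
grip_force: 39.0
```

Request:
drive_tool --moves '[[0.0, [0, 0, 1], [0, 0, 0]], [0.0, [0, 0, 2], [0, 0, 0]], [0.0, [0, 0, 2], [0, 0, 0]], [0.0, [2, 0, 0], [0, 0, 0]], [0.0, [2, -0.6, 0], [0, 0, 0]], [0.0, [2, -0.6, 0], [0, 0, 0]], [0.0, [2, -0.6, 0], [0, 0, 0]], [0.0, [2, -0.6, 0], [0, 0, 0]], [0.0, [2, -0.8, 0], [0, 0, 0]], [0.0, [2, -0.8, 0], [0, 0, 0]], [0.0, [2, -0.8, 0], [0, 0, 0]], [0.0, [0.6, -0.1, 0], [0, 0, 0]], [0.0, [0, 0, 0], [0, 0, 0]], [0.0, [0, 0, -1.5], [0, 0, 0]], [0.0, [0, 0, -1.5], [0, 0, 0]], [0.0, [0, 0, -1], [0, 0, 0]], [0.0, [0, 0, -0.4], [0, 0, 0]], [0.0, [0, 0, 0], [0, 0, 0]], [0.0, [0, 0, 0], [0, 0, 0]]]'

```text
t: 20.3
tool_pos: [0.6108, -0.1017, 0.027]
ee_rot: [180.0, 0.0, 90.1]
wrist_force: [-0.6, 0.1, 0.3]
width: 0.0187
grip_force: 39.3
```

Run:
```python
from h import *
p,d=manip.grab_frame("side")
cv2.imwrite("pics/s8.png",cv2.resize(p[120:300,220:440,::-1],None,fx=3,fy=3))
```

```text
(no output)
```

View pics/s8.png

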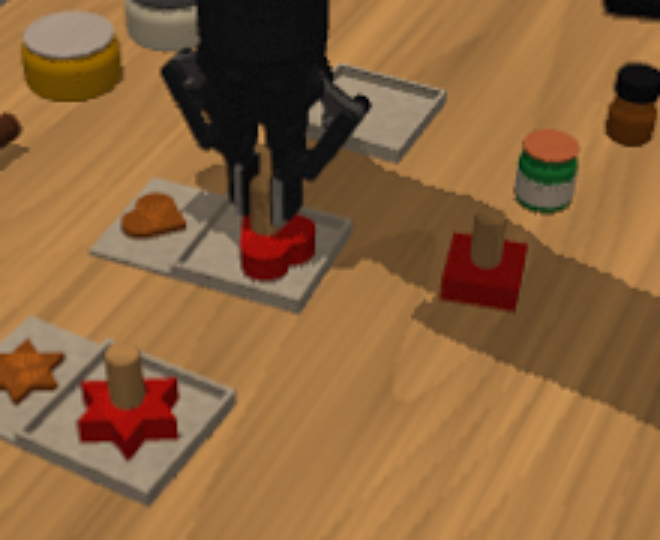

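Request:
drive_tool --moves '[[0.0, [0, 0, -0.3], [0, 0, 0]], [0.0, [0, 0, 0], [0, 0, 0]], [0.2, [0, 0, 0], [0, 0, 0]], [0.4, [0, 0, 0], [0, 0, 0]], [0.6, [0, 0, 0], [0, 0, 0]], [0.6, [0, 0, 0], [0, 0, 0]], [0.6, [0, 0, 2], [0, 0, 0]], [0.6, [0, 0, 4], [0, 0, 0]], [0.6, [0, 0, 4], [0, 0, 0]], [0.6, [-4, -1, 0], [0, 0, 0]], [0.6, [-4, -1, 0], [0, 0, 0]], [0.6, [-4, -1, 0], [0, 0, 0]], [0.6, [-1.7, -1, 0], [0, 0, 0]], [0.6, [0, 0, 0], [0, 0, 0]], [0.6, [0, 0, 0], [0, 0, 0]]]'

```text
t: 22.22
tool_pos: [0.4752, -0.1414, 0.1238]
ee_rot: [179.9, 0.0, 90.2]
wrist_force: [-0.2, -0.1, -0.3]
width: 0.0518
grip_force: 0.0
```

Request:
drive_tool --moves '[[0.6, [0, 0, -3], [0, 0, 0]], [0.6, [0, 0, -3], [0, 0, 0]], [0.6, [0, 0, -2], [0, 0, 0]], [0.6, [0, 0, -1], [0, 0, 0]], [0.6, [0, 0, -1.3], [0, 0, 0]], [0.6, [0, 0, 0], [0, 0, 0]], [0.4, [0, 0, 0], [0, 0, 0]], [0.2, [0, 0, 0], [0, 0, 0]], [0.0, [0, 0, 0], [0, 0, 0]], [0.0, [0, 0, 0], [0, 0, 0]], [0.0, [0, 0, 0], [0, 0, 0]], [0.0, [0, 0, 0], [0, 0, 0]], [0.0, [0, 0, 0], [0, 0, 0]]]'

```text
t: 23.85
tool_pos: [0.4739, -0.1418, 0.0213]
ee_rot: [179.9, 0.0, 90.1]
wrist_force: [-0.4, 0.1, 7.0]
width: 0.0185
grip_force: 39.0
```

Request:
drive_tool --moves '[[0.0, [0, 0, 1], [0, 0, 0]], [0.0, [0, 0, 2], [0, 0, 0]], [0.0, [0, 0, 2], [0, 0, 0]], [0.0, [2, 0, 0], [0, 0, 0]], [0.0, [2, 0, 0], [0, 0, 0]], [0.0, [2, -2, 0], [0, 0, 0]], [0.0, [2, -2, 0], [0, 0, 0]], [0.0, [2, -2, 0], [0, 0, 0]], [0.0, [2, -2, 0], [0, 0, 0]], [0.0, [2, -2, 0], [0, 0, 0]], [0.0, [0.7, -2, 0], [0, 0, 0]], [0.0, [0, -2.1, 0], [0, 0, 0]], [0.0, [0, 0, 0], [0, 0, 0]], [0.0, [0, 0, -1.5], [0, 0, 0]], [0.0, [0, 0, -1.5], [0, 0, 0]], [0.0, [0, 0, -1], [0, 0, 0]], [0.0, [0, 0, -0.4], [0, 0, 0]], [0.0, [0, 0, 0], [0, 0, 0]], [0.0, [0, 0, 0], [0, 0, 0]]]'

```text
t: 26.22
tool_pos: [0.6208, -0.2828, 0.0271]
ee_rot: [180.0, 0.0, 90.1]
wrist_force: [0.7, -0.4, -1.0]
width: 0.0183
grip_force: 39.2
```

Run:
```python
from h import *
p,d=manip.grab_frame("side")
cv2.imwrite("pics/s9.png",cv2.resize(p[80:260,220:440,::-1],None,fx=3,fy=3))
```

```text
(no output)
```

View pics/s9.png

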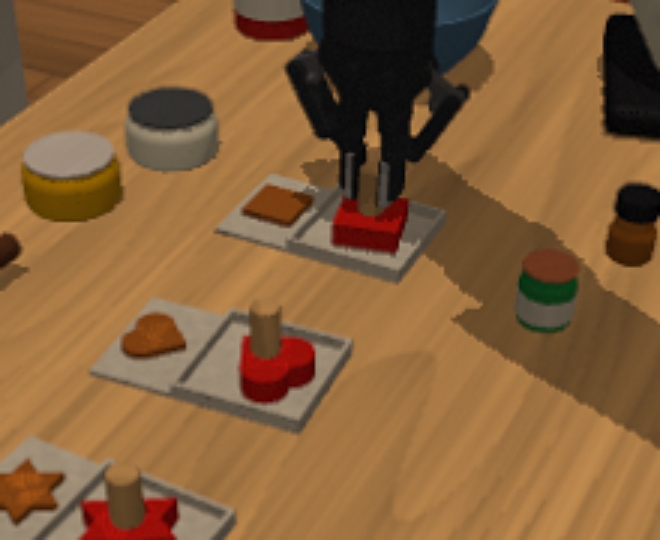

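Square is centred in its tray (crop px 370,225). Lower, release, and back off.

Request:
drive_tool --moves '[[0.0, [0, 0, -0.3], [0, 0, 0]], [0.0, [0, 0, 0], [0, 0, 0]], [0.2, [0, 0, 0], [0, 0, 0]], [0.4, [0, 0, 0], [0, 0, 0]], [0.6, [0, 0, 0], [0, 0, 0]], [0.6, [0, 0, 0], [0, 0, 0]], [0.6, [0, 0, 2], [0, 0, 0]], [0.6, [0, 0, 4], [0, 0, 0]], [0.6, [0, 0, 4], [0, 0, 0]], [0.6, [0, 0, 4], [0, 0, 0]], [0.6, [-3, 3, 1], [0, 0, 0]], [0.6, [-3, 3, 0], [0, 0, 0]], [0.6, [-3, 3, 0], [0, 0, 0]], [0.6, [-3, 3, 0], [0, 0, 0]], [0.6, [-1, 3, 0], [0, 0, 0]], [0.6, [0, 0, 0], [0, 0, 0]], [0.6, [0, 0, 0], [0, 0, 0]]]'

```text
t: 28.4
tool_pos: [0.4912, -0.1332, 0.1747]
ee_rot: [179.9, 0.0, 90.1]
wrist_force: [0.2, -1.0, 0.6]
width: 0.0512
grip_force: 0.0
```

Run:
```python
from h import *
p,d=manip.grab_frame("side")
cv2.imwrite("pics/s10.png",p[80:480,:,::-1])
```

```text
(no output)
```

View pics/s10.png

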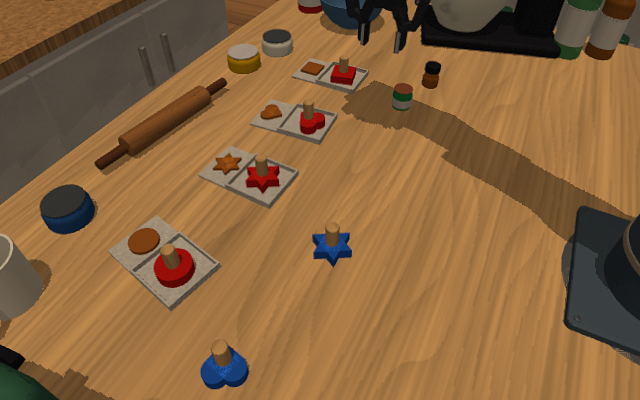

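All four red stamps stand upright in their matching trays, and the blue stamps (px 331,245 and 224,365) have not moved.

```bash
python3 -c "
from cell import manip
print(manip.hand_in())"
```

```text
the job is handed in; nothing more can be done
None
```

The job is handed in at about 28 s of the 96 s: the last picture shows all four red stamps standing knob up in their matching trays and both blue stamps where they stood.

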